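Hold the tack chest open over the weighing scale

ROBOT

A 6-joint arm with a two-finger parallel gripper is mounted at the origin on the work surface. World frame = base frame: x ahead of the robot, y to its left, z up, the work surface at z = 0. Lengths are in m, angles in degrees, forces in N, time in s.
With the tool pointing down it reaches from about 0.15 to 0.775 m from the base axis. Payload 6.1 kg.
Tool frame: the origin (TCP) lies at the very end of the fingers, on their centre line; the grasp point (between the pads) lies 19 mm behind it; z points along the fingers, y is the line along which they close (so a half turn about z gives the same grasp; the last joint's range is limited). The gripper opens to 85 mm and grips with 20 to 120 N. Pads are 22 mm wide; open, the fingers measure 114 mm over their backs; the gripper's body (76 mm by 85 mm) begins 54 mm behind the grasp point. The pads swing forward as they close: fully open they stand 13 mm farther back than shut.
Start: joints at [65.89, 7.208, -2.269, 80.523, 0, 90], TCP at [0.214, 0.479, 0.231] pointing down, gripper open.
Joint ranges: [-155.77, 155.77], [-54.66, 111.73], [-72.52, 77.12], [-102.08, 115.82], [-83.92, 84.16], [-180, 180]. Speed limits (degrees/s): [136.94, 136.94, 172.46, 180, 180, 180].

INTERFACE

Orientations are given as a 3x3 rotation matrix whose columns are the frame's x, y, z axes.
In Python, from workcell import ctrl gives the robot as it stands.
- The arm moves only by the tool arm_command, never from a script. Its argument "plan" is a list of rows, each a list of 4 numbers: the shift along the tool's x, y, z as a fraction of full scale, then the turn about the tool's z as a fraction of full scale. In form: [[x, y, z, yaw], ...]. A call has 1 to 20 rows; each row is the pose to reach, as a shift and turn from the pose commanded when the call began, along the tool's axes at that moment; what a row does not reach only later rows make up. Full scale, the value 1, is 300 mm for a shift and pi/4 rad for a turn. A row lasts 1/12 s, in which the tool goes at most 41.7 mm and 7.16 degrees, less where a joint would pass 70% of its speed; a pose out of reach is approached as far as the arm can. A call with a number of a shift or a turn outside -1 to 1 is refused whole. A call with a gripper value outside its range is refused whole. "grip" is the gripper command: -1 is shut, 1 is fully open, values between are in proportion, set as the call begins (left out, the last holds). The fingers move at their own pace and stop on an object; the grip force is fixed at half the most. Time passes only in rows, so rows that repeat a pose let the fingers close. It gives the time, the measured TCP pose, the force, the opening and the grip force at its end, in the units of the state.
- ctrl.sense(): the state, without advancing time (a new reading comes with each control period).
- ctrl.read_camera(name): name is "scene" or "top" or "wrist"; returns a dict with "color" (480x640x3 uint8, red, green, blue), "fx", "fy", "cx", "cy" (pixels), "dist" ([k1, k2, p1, p2, k3] as OpenCV has them; the pictures are not rectified), "rvec" (rotation vector, rad) and "tvec" (3), from world to camera coordinates, as OpenCV has them. Camera axes: x right, y down, z forward; pixel columns grow to the right and rows downward; lengths in m; the calibration is good to about 2 mm. A picture is of the moment at which its call begins. There is no depth.
- ctrl.finish_job(): hands the job in; it is judged then, once.
The state is a dict: "time_s": time; "q": joint angles; "joint_vel": joint speeds; "joint_efforts": joint torques, N m; "tool_pos": TCP position; "eef_rot": TCP orientation; "contact_force": force on the tool from outside, world axes, zero at the start; "ft_torque": the same for the moment, N m; "opening": finger opening in m; "grip_force": force on a finger pad.
Only numpy, scipy, OpenCV 4.12 (cv2) and the standard library are available. Lean on these libraries where they do the work, as an engineer would, in place of code of your own. Each camera call takes 0.05 s, during which the arm holds its last target. There are 200 camera calls.

TASK

Set the blue cup upright and gently, without ever bottoming the sprung pan, in the middle of the scale's round pan and let go of it. Then lift the spring-loaded lid of the wooden tack chest with the gripper's fingers to 45 degrees (half-way to upright) and finish still holding it steady at that angle, not propped on anything, so that I can scoop tacks into the cup. Leave the spool, the glue tin and the hammer where they are.

Things in the scene. Friction and masses are not known exactly. Their poses are not given: they have to be found in the camera images.
- cup: Open blue enamel cup, straight-sided, 52 mm outside diameter, 60 mm high, wall 3 mm, about 150 g, standing upright on the table; origin at the centre of its underside, z up.
- pan_top (a point): Centre of the upper face of the scale's flat round aluminium pan (diameter 120 mm, a black ring of 72 mm diameter marked round the middle), about 86 mm above the table; z up. The scale's green base is 150 x 150 mm and 50 mm high, fixed to the table.
- pan (a joint): Travel of the pan, m: 0 at the top, grows as it is pressed down, 0.015 at its lower stop. Springy: about 0.6 N per mm (the cup alone sinks it 1 to 3 mm; some 9 N bottoms it).
- chest: Wooden tack chest 200 x 200 mm, 90 mm high, fixed to the table; origin at the centre of its underside, x points from its front (the side towards the robot) to its hinge side, y along the hinge, z up.
- lid_handle (a point): Middle of the steel bar handle on top of the chest's dark wooden lid: round bar 12 mm thick, 100 mm long, along the lid's y, its axis 50 mm above the lid's underside (40 mm above its top face, open beneath) and 180 mm in front of the hinge. The axes are the lid's and turn with it: shut, they are the chest's.
- lid_hinge (a point): Middle of the lid's hinge axis, at the upper far edge of the chest, 90.5 mm above the table, 100 mm from the chest's centre along its x; the axis runs along y. The lid is 210 mm (front to hinge) x 204 mm, 10 mm thick, and overhangs the chest's front by 10 mm.
- lid (a joint): Opening angle of the lid, rad: 0 shut, grows as the handle rises and swings up and away towards the hinge side, stop at 1.6. A spring and the lid's own weight (350 g) close it from every angle; holding it takes some 3 to 4 N at the handle.
- spool: Bystander: thread spool with yellow flanges and black thread, 60 mm diameter, 70 mm high, standing; origin at the centre of its underside.
- glue: Bystander: round red glue tin with a white top, 56 mm diameter, 70 mm high, standing; origin at the centre of its underside.
- hammer: Bystander: hammer 240 mm long lying on the table just in front of the scale, 26 mm high; origin under its middle, x along it towards the head.
Not all that is in view belongs to the job. There is more than one size of the cup; the job needs the smallest.

How it is judged (in metres and radians):
On the way, in this order (a step that is already met when the one before it is completed fails the run):
1. the cup stands upright, released, in the middle of the pan, with the lid still shut (horizontal distance between cup and pan_top below 0.015 m and z of cup in the frame of pan_top between -0.004 and 0.004 m and angle between cup's own z axis and vertical below 0.1 rad and contact force between cup and the arm below 0.05 N and contact force between cup and the fingers below 0.05 N and linear speed of cup below 0.03 m/s and value of joint lid below 0.1 rad), for 0.3 s.
2. the fingers hold the lid open at 45 degrees (value of joint lid between 0.6981 and 0.8727 rad and velocity of joint lid between -0.05 and 0.05 rad/s and contact force between lid and the fingers above 0.5 N), for 0.3 s.
At the end, for the whole second after the job is handed in: The lid is held still by the fingers at 45 degrees (within 5), touching none of the loose things; the cup stands upright and released on the pan, its centre within 15 mm of the pan's; spool, glue tin and hammer are within 20 mm of where they were (all of step 2 and horizontal distance between cup and pan_top below 0.015 m and z of cup in the frame of pan_top between -0.004 and 0.004 m and angle between cup's own z axis and vertical below 0.1 rad and contact force between cup and the arm below 0.05 N and contact force between cup and the fingers below 0.05 N and linear speed of cup below 0.03 m/s and contact force between lid and spool below 0.05 N and contact force between lid and glue below 0.05 N and contact force between lid and hammer below 0.05 N and contact force between lid and cup below 0.05 N and distance of each of spool, glue, hammer from where it was at the start of the episode below 0.02 m); the arm keeps its last pose, push and grip.
It fails at once if the pan was driven down to its stop (cup dropped or pressed) (value of joint pan above 0.0138 m).
It fails at once if the spool was moved by more than 20 mm (distance of spool from where it was at the start of the episode above 0.02 m).
It fails at once if the glue was moved by more than 20 mm (distance of glue from where it was at the start of the episode above 0.02 m).
It fails at once if the hammer was moved by more than 20 mm (distance of hammer from where it was at the start of the episode above 0.02 m).
It also fails if it takes over 56 s, if anything falls off the work surface, if the arm or the gripper's body presses on something with over 40 N, if the wrist force passes 120 N, or if a joint passes its speed limit or range.

## Working session

There is one attempt and no reset: what is moved stays moved. The work goes in short steps, Python scripts to look and compute and a tool call to move; the robot and the scene stay as the last step left them, time stands still between calls to the robot, and variables do not carry over. Pictures are saved under pics/ and viewed, at most 10 in all, crops included, and the job is handed in when it is done.

Besides the shell and the picture viewer there is one more tool, called as a command line: name --pt "numbers of a row" for each row, then --argument value for the rest. arm_command: Moves the arm, as the interface text tells. Shift numbers are shares of 300 mm and turn numbers shares of pi/4 rad, none past 1 either way. Its arguments: {"type":"object","properties":{"plan":{"type":"array","items":{"type":"array","items":{"type":"number","minimum":-1,"maximum":1}}},"grip":{"type":"number"}},"required":["plan"]}

```bash
mkdir -p pics; python3 - <<'E'
from workcell import ctrl
import cv2,pickle
d={}
for n in ("scene","top"):
    r=ctrl.read_camera(n); d[n]=r
    cv2.imwrite(f"pics/{n}0.png",r["color"][:,:,::-1])
pickle.dump(d,open("d0.pkl","wb"))
s=ctrl.sense()
print(s["tool_pos"],s["eef_rot"],s["time_s"],s["opening"],s["contact_force"])
E
```

```text
[0.21431061 0.47886358 0.23061016] [[-9.12766563e-01  4.08481147e-01 -5.94793043e-04]
 [ 4.08481580e-01  9.12765616e-01 -1.31460772e-03]
 [ 5.91416830e-06 -1.44289197e-03 -9.99998959e-01]] 0.1 0.08578960944023034 [ 0.26108738 -0.05986457 -0.03974277]
```

View pics/scene0.png

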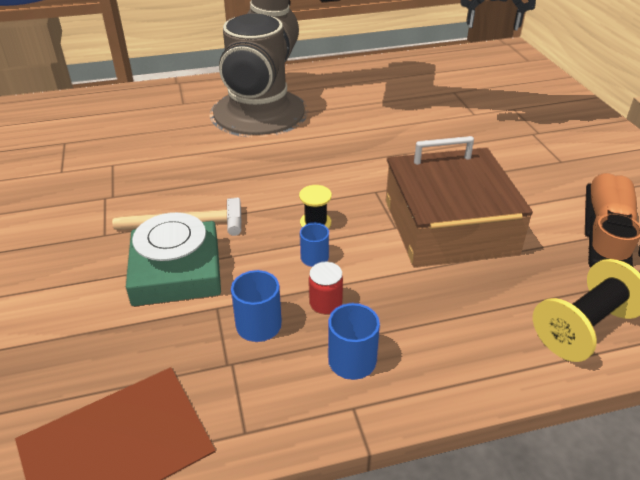

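View pics/top0.png

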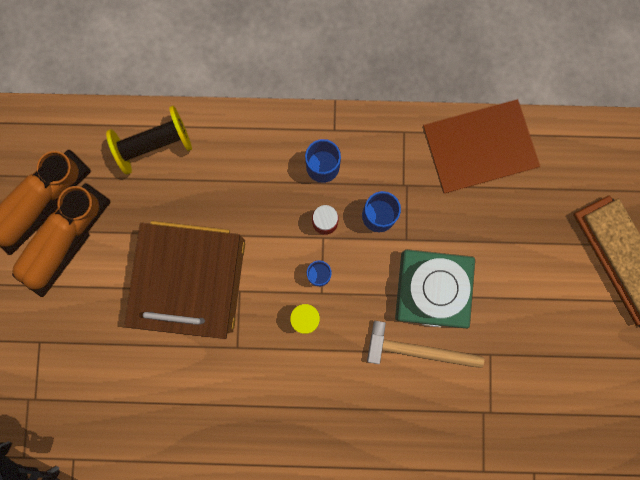

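The scene view shows the small blue cup at (314,245), between the spool (315,205) and the glue tin (326,288). The top view shows the cup at (319,273), the pan at (440,288), the handle running from (145,315) to (202,321), and the hammer head at (376,343). The other two cups are larger.

```bash
cat > h.py <<'E'
import cv2,numpy as np
def ray(r,p,z):
    K=np.array([[r["fx"],0,r["cx"]],[0,r["fy"],r["cy"]],[0,0,1.]])
    u=cv2.undistortPoints(np.array(p,float).reshape(-1,1,2),K,np.array(r["dist"],float)).reshape(-1,2)
    R=cv2.Rodrigues(np.array(r["rvec"],float))[0];t=np.array(r["tvec"],float).ravel()
    c=-R.T@t; d=np.c_[u,np.ones(len(u))]@R
    return c+d*((z-c[2])/d[:,2])[:,None]
def proj(r,P):
    K=np.array([[r["fx"],0,r["cx"]],[0,r["fy"],r["cy"]],[0,0,1.]])
    return cv2.projectPoints(np.array(P,float).reshape(-1,1,3),np.array(r["rvec"],float),np.array(r["tvec"],float),K,np.array(r["dist"],float))[0].reshape(-1,2)
def blob(r,lo,hi,box):
    x0,y0,x1,y1=box
    h=cv2.cvtColor(np.ascontiguousarray(r["color"]),cv2.COLOR_RGB2HSV)
    m=np.zeros(h.shape[:2],np.uint8); m[y0:y1,x0:x1]=cv2.inRange(h,lo,hi)[y0:y1,x0:x1]
    c=max(cv2.findContours(m,0,cv2.CHAIN_APPROX_NONE)[0],key=cv2.contourArea)
    return c.reshape(-1,2)
def circ(r,c,z):
    P=ray(r,c,z)[:,:2]; (a,b),w=cv2.minEnclosingCircle((P*1000).astype(np.float32))
    e=cv2.fitEllipse((P*1000).astype(np.float32))
    return np.round(e[0],1),np.round(e[1],1)
E
python3 - <<'E'
import pickle;from h import *
d=pickle.load(open("d0.pkl","rb"));t=d["top"]
B=((100,120,40),(130,255,255))
print("cam",ray(t,[[320,240]],0), -cv2.Rodrigues(np.array(t["rvec"],float))[0].T@np.ravel(t["tvec"]))
print("cup",circ(t,blob(t,*B,(295,250,345,300)),.06))
print("spool",circ(t,blob(t,(22,150,80),(35,255,255),(280,295,330,345)),.07))
print("glue",circ(t,blob(t,(0,0,120),(180,60,255),(305,195,345,245)),.07))
print("pan",circ(t,blob(t,(0,0,110),(180,60,255),(395,245,480,325)),.086))
c=blob(t,(0,0,110),(180,70,255),(125,300,225,335));P=ray(t,c,.1405)[:,:2]*1000
print("handle",cv2.minAreaRect(P.astype(np.float32)))
# lid corners
L=blob(t,(0,60,20),(20,255,110),(110,210,255,345))
r=cv2.minAreaRect((ray(t,L,.1005)[:,:2]*1000).astype(np.float32));print("lid",r)
c=blob(t,(0,0,90),(180,60,255),(360,318,386,366));print("hhead",cv2.minAreaRect((ray(t,c,.026)[:,:2]*1000).astype(np.float32)))
print("haft end",ray(t,[[483,362]],.02))
s=d["scene"]
c=blob(s,*B,(295,220,333,268))
print("cup scene pixel top", c[:,1].min(),c[:,1].max(),c[:,0].min(),c[:,0].max())
C=circ(t,blob(t,*B,(295,250,345,300)),.06)[0]/1000
print(proj(s,[[*C,.06],[*C,0]]))
E
```

```text
cam [[ 0.62941435 -0.00097472  0.        ]] [ 0.47754461 -0.00853497  1.27453955]
cup (array([ 5.542e+02, -3.000e-01]), array([48.3, 50.6]))
spool (array([460.5,  25.6]), array([58.5, 59.2]))
glue (array([669.1, -10.2]), array([49.6, 50.3]))
pan (array([ 529.5, -245.1]), array([118.4, 119.8]))
handle ((456.1144714355469, 278.734619140625), (109.00684356689453, 10.636534690856934), 84.78412628173828)
lid ((527.4806518554688, 277.3121032714844), (303.02398681640625, 218.3714599609375), 85.05436706542969)
hhead ((415.2555236816406, -124.94952392578125), (24.998891830444336, 86.90605163574219), 81.46917724609375)
haft end [[ 0.3794865  -0.34836611  0.02      ]]
cup scene pixel top 222 265 300 328
[[314.44868767 230.8122061 ]
 [314.70788069 256.17779029]]
```

arm_command --pt "-0.85 -0.5 0.1 -0.318" --pt "-0.85 -0.5 0.1 -0.318" --pt "-0.85 -0.5 0.1 -0.318" --pt "-0.85 -0.5 0.1 -0.318" --pt "-0.85 -0.5 0.1 -0.318" --pt "-0.85 -0.5 0.1 -0.318" --pt "-0.85 -0.5 0.1 -0.318" --pt "-0.85 -0.5 0.1 -0.318" --pt "-0.85 -0.5 0.1 -0.318" --grip 1

```text
time_s: 0.85
tool_pos: [0.387, 0.2354, 0.2006]
eef_rot: [[-0.985, 0.175, -0.001], [0.175, 0.985, -0.001], [0.001, -0.001, -1.0]]
contact_force: [0.3, 0.3, 0.8]
opening: 0.0856
grip_force: 0.0
```

```bash
cat > go.py <<'E'
import sys,numpy as np
from workcell import ctrl
# usage: go.py x y z yangle(deg, world angle of tool y, mod 180)
def go(p,a):
    s=ctrl.sense();R=np.array(s["eef_rot"]);d=R.T@(np.array(p)-s["tool_pos"])/.3
    cur=np.degrees(np.arctan2(R[1,1],R[0,1]));t=(cur-a+90)%180-90
    print("shift",np.round(d,3),"yaw",round(t/45,3),"cur",np.round(s["tool_pos"],4),round(cur,1),"q6",round(s["q"][5],1),"t",s["time_s"],"F",np.round(s["contact_force"],2),"open",round(s["opening"],4))
if __name__=="__main__": v=list(map(float,sys.argv[1:]));go(v[:3],v[3])
E
python3 go.py .555 0 .14 80
```

```text
shift [-0.689 -0.674  0.202] yaw -0.002 cur [0.387  0.2354 0.2006] 79.9 q6 41.4 t 0.85 F [0.33 0.32 0.85] open 0.0856
```

arm_command --pt "-0.69 -0.67 0.2 0" --pt "-0.69 -0.67 0.2 0" --pt "-0.69 -0.67 0.2 0" --pt "-0.69 -0.67 0.2 0" --pt "-0.69 -0.67 0.2 0" --pt "-0.69 -0.67 0.2 0" --pt "-0.69 -0.67 0.2 0" --pt "-0.69 -0.67 0.2 0" --pt "-0.69 -0.67 0.2 0" --pt "-0.69 -0.67 0.2 0"

```text
time_s: 1.68
tool_pos: [0.5553, 0.0056, 0.1409]
eef_rot: [[-0.985, 0.17, -0.001], [0.17, 0.985, 0.001], [0.002, 0.0, -1.0]]
contact_force: [-0.5, 0.3, 0.4]
opening: 0.0853
grip_force: 0.0
```

```bash
python3 - <<'E'
from workcell import ctrl
import cv2;from h import *
r=ctrl.read_camera("wrist");cv2.imwrite("pics/w1.png",r["color"][:,:,::-1])
c=blob(r,(100,120,40),(130,255,255),(0,0,640,480))
print(c.min(0),c.max(0),circ(r,c,.06))
print(proj(r,[[.555,0,.06],[.4605,.0256,.07],[.669,-.010,.07]]))
E
python3 go.py .555 0 .024 80
```

```text
[275 212] [349 282] (array([555. ,  -0.8]), array([48.8, 49.5]))
[[312.43746556 248.26971808]
 [327.65102725  89.72960322]
 [325.89680808 397.7648073 ]]
shift [-0.003 -0.02   0.391] yaw 0.006 cur [0.5552 0.0061 0.1413] 80.3 q6 10.3 t 1.7333 F [-1.01  0.34 -0.09] open 0.085
```

View pics/w1.png

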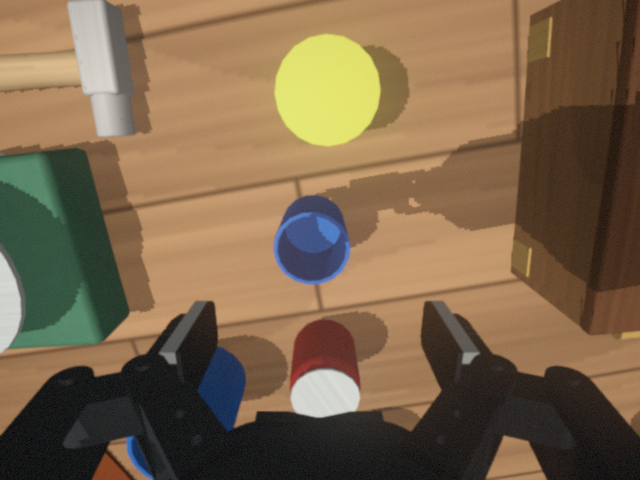

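The wrist view shows the cup's rim centred at (312,247), spool at (327,90), tin at (325,395). This agrees with the top view: the cup is at (0.555, -0.001).

arm_command --pt "-0.003 -0.022 0.1 0" --pt "-0.003 -0.022 0.2 0" --pt "-0.003 -0.022 0.3 0" --pt "-0.003 -0.022 0.36 0" --pt "-0.003 -0.022 0.39 0" --pt "-0.003 -0.022 0.39 0" --pt "-0.003 -0.022 0.39 0"

```text
time_s: 2.32
tool_pos: [0.5555, -0.0008, 0.0253]
eef_rot: [[-0.986, 0.169, 0.001], [0.169, 0.986, 0.0], [-0.001, 0.0, -1.0]]
contact_force: [0.1, -0.4, 0.3]
opening: 0.0854
grip_force: 0.0
```

arm_command --pt "0 0 0 0" --pt "0 0 0 0" --pt "0 0 0 0" --pt "0 0 0 0" --pt "0 0 0 0" --pt "0 0 0 0" --pt "0 0 0 0" --pt "0 0 0 0" --pt "0 0 0 0" --pt "0 0 0 0" --grip -1

```text
time_s: 3.15
tool_pos: [0.5568, -0.0016, 0.0263]
eef_rot: [[-0.985, 0.17, 0.003], [0.17, 0.985, 0.001], [-0.003, 0.001, -1.0]]
contact_force: [0.0, 0.8, 6.5]
opening: 0.0504
grip_force: 62.6
```

arm_command --pt "0 0 -0.08 0" --pt "0 0 -0.18 0" --pt "0 0 -0.3 0" --pt "0 0 -0.4 0" --pt "0 0 -0.45 0" --pt "0 0 -0.45 0" --pt "0 0 -0.45 0"

```text
time_s: 3.73
tool_pos: [0.556, -0.0019, 0.1599]
eef_rot: [[-0.985, 0.17, 0.002], [0.17, 0.985, -0.0], [-0.002, 0.0, -1.0]]
contact_force: [1.0, -0.8, -2.6]
opening: 0.0511
grip_force: 63.1
```

```bash
python3 go.py .5295 -.245 .16 120
```

```text
shift [-0.051 -0.813 -0.   ] yaw -0.885 cur [ 0.556  -0.0019  0.1599] 80.2 q6 9.6 t 3.7333 F [ 1.01 -0.83 -2.63] open 0.0511
```

arm_command --pt "0 -0.06 0 -0.06" --pt "-0.01 -0.14 0 -0.15" --pt "-0.015 -0.23 0 -0.25" --pt "-0.02 -0.32 0 -0.35" --pt "-0.025 -0.41 0 -0.45" --pt "-0.03 -0.5 0 -0.55" --pt "-0.04 -0.59 0 -0.64" --pt "-0.045 -0.68 0 -0.73" --pt "-0.05 -0.75 0 -0.81" --pt "-0.05 -0.79 0 -0.86" --pt "-0.05 -0.81 0 -0.88" --pt "-0.05 -0.81 0 -0.88" --pt "-0.05 -0.81 0 -0.88" --pt "-0.05 -0.81 0 -0.88"

```text
time_s: 4.9
tool_pos: [0.5284, -0.2432, 0.158]
eef_rot: [[-0.868, -0.497, -0.002], [-0.497, 0.868, 0.001], [0.001, 0.002, -1.0]]
contact_force: [-1.2, 0.7, -1.5]
opening: 0.0511
grip_force: 63.1
```

```bash
python3 - <<'E'
from workcell import ctrl
import cv2,pickle;from h import *
t=ctrl.read_camera("top");s=ctrl.read_camera("scene");w=ctrl.read_camera("wrist");pickle.dump((t,s,w),open("d1.pkl","wb"))
cv2.imwrite("pics/s2.png",np.vstack([np.hstack([s["color"][150:400,60:380],t["color"][180:430,330:650]]),w["color"][::2,::2].repeat(1,0)[:240].copy() if False else cv2.copyMakeBorder(w["color"][::2,::2],0,0,0,310,0)])[:,:,::-1])
print(s["color"].shape)
for z in (.13,.134,.138):print(z,proj(s,[[.5295,-.245,z],[.5295,-.245,.086]]))
E
python3 go.py .5295 -.245 .113 120
```

```text
(480, 640, 3)
0.13 [[165.45677524 212.98581148]
 [169.61694532 233.55612058]]
0.134 [[165.06671167 211.05998543]
 [169.61694532 233.55612058]]
0.138 [[164.67459991 209.1245421 ]
 [169.61694532 233.55612058]]
shift [ 0.001 -0.006  0.153] yaw -0.003 cur [ 0.5289 -0.2431  0.159 ] 119.8 q6 -54.5 t 5.05 F [-0.54 -0.54 -1.17] open 0.0502
```

View pics/s2.png

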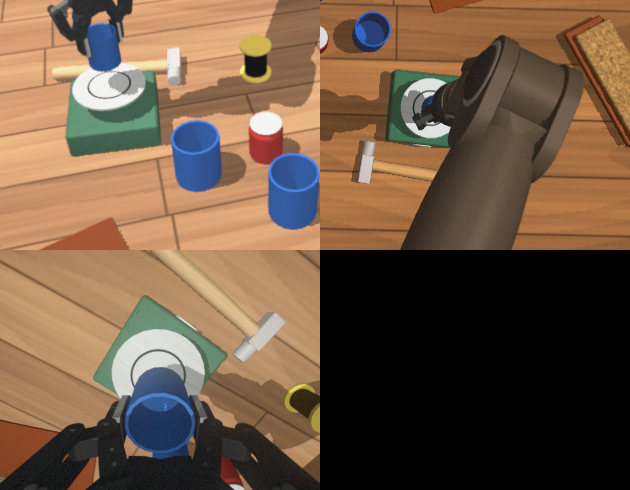

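arm_command --pt "0 -0.003 0.03 0" --pt "0 -0.006 0.07 0" --pt "0 -0.006 0.11 0" --pt "0 -0.006 0.135 0" --pt "0 -0.006 0.145 0" --pt "0 -0.006 0.145 0" --pt "0 -0.006 0.145 0" --pt "0 -0.006 0.145 0" --pt "0 -0.006 0.145 0"

```text
time_s: 5.8
tool_pos: [0.5302, -0.2456, 0.1165]
eef_rot: [[-0.868, -0.497, 0.001], [-0.497, 0.868, -0.001], [-0.001, -0.001, -1.0]]
contact_force: [-0.2, 1.1, -1.9]
opening: 0.0504
grip_force: 63.1
```

```bash
cat > look.py <<'E'
from workcell import ctrl
import cv2,pickle;from h import *
s=ctrl.read_camera("scene")
b=blob(s,(100,120,40),(130,255,255),(135,140,200,250))
print("cup bottom row",b[:,1].max(),"col at",b[b[:,1]==b[:,1].max()][:,0].mean(),"span",b[:,0].min(),b[:,0].max())
for z in (.083,.086,.09):
    a=np.linspace(0,6.28,60);P=np.c_[.5295+.026*np.cos(a),-.245+.026*np.sin(a),0*a+z];q=proj(s,P);i=q[:,1].argmax();print(z,q[i])
w=blob(s,(0,0,150),(180,50,255),(120,200,215,265));print("pan span",w[:,0].min(),w[:,0].max(),w[:,1].max())
E
python3 look.py;python3 go.py .5295 -.245 .111 120
```

```text
cup bottom row 241 col at 165.0 span 150 182
0.083 [167.52997632 245.07749956]
0.086 [167.24529269 243.70631916]
0.09 [166.86400107 241.87021915]
pan span 132 204 260
shift [0.001 0.003 0.018] yaw -0.005 cur [ 0.5302 -0.2456  0.1165] 119.8 q6 -54.7 t 5.85 F [-0.14  0.03 -1.65] open 0.0506
```

arm_command --pt "0 0 0.005 0" --pt "0 0 0.01 0" --pt "0 0 0.015 0" --pt "0 0 0.018 0" --pt "0 0 0.018 0" --pt "0 0 0.018 0" --pt "0 0 0.018 0" --pt "0 0 0.018 0"

```text
time_s: 6.52
tool_pos: [0.5299, -0.2455, 0.1106]
eef_rot: [[-0.868, -0.497, 0.0], [-0.497, 0.868, -0.0], [-0.0, -0.0, -1.0]]
contact_force: [0.4, -0.8, 0.2]
opening: 0.0504
grip_force: 63.2
```

```bash
python3 look.py;python3 go.py .5295 -.245 .111 120
```

```text
cup bottom row 243 col at 165.5 span 151 182
0.083 [167.52997632 245.07749956]
0.086 [167.24529269 243.70631916]
0.09 [166.86400107 241.87021915]
pan span 132 205 260
shift [ 0.     0.002 -0.001] yaw -0.005 cur [ 0.5299 -0.2455  0.1106] 119.8 q6 -54.7 t 6.5667 F [ 0.58 -0.35 -0.39] open 0.0501
```

arm_command --pt "0 0 0 0" --pt "0 0 0 0" --pt "0 0 0 0" --pt "0 0 0 0" --pt "0 0 0 0" --pt "0 0 0 0" --pt "0 0 0 0" --pt "0 0 0 0" --grip 1

```text
time_s: 7.23
tool_pos: [0.5298, -0.2454, 0.1104]
eef_rot: [[-0.868, -0.497, -0.0], [-0.497, 0.868, 0.0], [-0.0, 0.0, -1.0]]
contact_force: [0.3, 0.4, -0.4]
opening: 0.0858
grip_force: 0.0
```

```bash
python3 look.py;python3 go.py .5295 -.245 .111 120
```

```text
cup bottom row 243 col at 165.0 span 147 182
0.083 [167.52997632 245.07749956]
0.086 [167.24529269 243.70631916]
0.09 [166.86400107 241.87021915]
pan span 132 205 261
shift [ 0.     0.002 -0.002] yaw -0.004 cur [ 0.5298 -0.2454  0.1104] 119.8 q6 -54.7 t 7.2833 F [-0.02 -0.15  0.02] open 0.0854
```

Released. I'll go straight up and check from above.

arm_command --pt "0 0 -0.05 0" --pt "0 0 -0.13 0" --pt "0 0 -0.25 0" --pt "0 0 -0.36 0" --pt "0 0 -0.45 0" --pt "0 0 -0.5 0" --pt "0 0 -0.5 0" --pt "0 0 -0.5 0" --pt "0 0 -0.5 0"

```text
time_s: 8.03
tool_pos: [0.5295, -0.2453, 0.2591]
eef_rot: [[-0.868, -0.497, -0.001], [-0.497, 0.868, 0.001], [0.001, 0.001, -1.0]]
contact_force: [-0.7, 0.6, 0.2]
opening: 0.0854
grip_force: 0.0
```

```bash
python3 - <<'E'
from workcell import ctrl
import cv2,pickle;from h import *
w=ctrl.read_camera("wrist");s=ctrl.read_camera("scene")
b=blob(w,(100,120,40),(130,255,255),(150,50,490,430));print("cup",circ(w,b,.144),b.min(0),b.max(0))
p=blob(w,(0,0,110),(180,60,255),(100,0,560,420));print("pan",circ(w,cv2.convexHull(p).reshape(-1,2),.0835))
cv2.imwrite("pics/w3.png",np.hstack([w["color"][::2,::2],s["color"][130:370,60:380]])[:,:,::-1])
E
python3 go.py .456 .279 .27 174.8
```

```text
cup (array([ 636.9, -166.1]), array([52.8, 93. ])) [308 326] [373 415]
pan (array([ 523.7, -250. ]), array([162.1, 178.6]))
shift [-0.656  1.637 -0.035] yaw -1.222 cur [ 0.5292 -0.2451  0.2586] 119.8 q6 -54.7 t 8.1333 F [-0.31 -0.26  0.39] open 0.0853
```

View pics/w3.png

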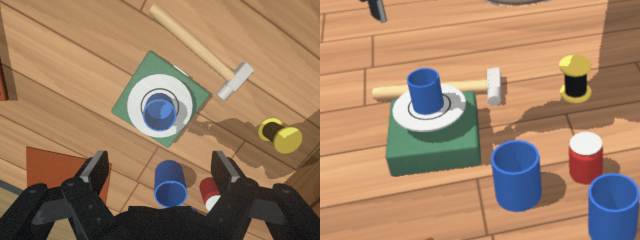

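Wrist view: cup inside the black ring on the pan near (320,225) full-scale; scene view: cup upright on the pan. I'll verify numerically, then go for the handle.

```bash
python3 - <<'E'
from workcell import ctrl
import cv2;from h import *
w=ctrl.read_camera("wrist")
b=blob(w,(100,100,40),(130,255,255),(270,160,370,275));print("cup px",b.min(0),b.max(0),circ(w,b,.144))
p=blob(w,(0,0,110),(180,60,255),(240,130,410,285));print("pan",circ(w,cv2.convexHull(p).reshape(-1,2),.0835))
E
```

```text
cup px [285 198] [351 261] (array([ 527.5, -247.6]), array([49.3, 50.5]))
pan (array([ 524. , -244.4]), array([145.6, 155.1]))
```

arm_command --pt "-0.06 0.14 -0.02 -0.1" --pt "-0.15 0.35 -0.03 -0.2" --pt "-0.3 0.8 -0.03 -0.6" --pt "-0.3 0.8 -0.03 -0.6" --pt "-0.3 0.8 -0.03 -0.6" --pt "-0.3 0.8 -0.03 -0.6" --pt "-0.3 0.8 -0.03 -0.6" --pt "-0.3 0.8 -0.03 -0.6" --pt "-0.3 0.8 -0.03 -0.6" --pt "-0.3 0.8 -0.03 -0.6"

```text
time_s: 9.02
tool_pos: [0.4888, 0.0066, 0.2689]
eef_rot: [[-0.548, -0.836, -0.001], [-0.836, 0.548, -0.001], [0.001, 0.0, -1.0]]
contact_force: [0.0, 0.4, 0.1]
opening: 0.0855
grip_force: 0.0
```

```bash
python3 go.py .456 .279 .24 174.8
```

```text
shift [-0.699  0.589  0.096] yaw -0.624 cur [0.4888 0.0066 0.2689] 146.7 q6 -55.9 t 9.0167 F [0.02 0.41 0.08] open 0.0855
```

arm_command --pt "-0.7 0.59 0.1 -0.62" --pt "-0.7 0.59 0.1 -0.62" --pt "-0.7 0.59 0.1 -0.62" --pt "-0.7 0.59 0.1 -0.62" --pt "-0.7 0.59 0.1 -0.62" --pt "-0.7 0.59 0.1 -0.62" --pt "-0.7 0.59 0.1 -0.62" --pt "-0.7 0.59 0.1 -0.62" --pt "-0.7 0.59 0.1 -0.62" --pt "-0.7 0.59 0.1 -0.62" --grip 0.2

```text
time_s: 9.85
tool_pos: [0.4562, 0.2789, 0.239]
eef_rot: [[-0.094, -0.996, -0.001], [-0.996, 0.094, -0.001], [0.001, 0.0, -1.0]]
contact_force: [-0.0, -0.2, 0.1]
opening: 0.0511
grip_force: 0.0
```

```bash
python3 - <<'E'
from workcell import ctrl
import cv2;from h import *
w=ctrl.read_camera("wrist");s=ctrl.read_camera("scene")
cv2.imwrite("pics/w4.png",np.hstack([w["color"],np.zeros((480,10,3),np.uint8)])[:,:,::-1])
c=blob(w,(0,0,100),(180,70,255),(0,100,640,300));P=(ray(w,c,.1405)[:,:2]*1000).astype(np.float32)
print(c.min(0),c.max(0),cv2.minAreaRect(P))
c=blob(s,(0,0,100),(180,70,255),(405,130,485,158));P=(ray(s,c,.1405)[:,:2]*1000).astype(np.float32);print(c.min(0),c.max(0),cv2.minAreaRect(P))
print(proj(w,[[.456,.279,.1405]]),proj(s,[[.456,.279,.1405]]))
E
python3 go.py .456 .279 .122 174.8
```

```text
[308 154] [326 299] ((456.01275634765625, 272.4127502441406), (106.77088928222656, 12.867242813110352), 84.09786224365234)
[414 136] [473 157] ((471.6792297363281, 268.95257568359375), (118.84880065917969, 72.64921569824219), 75.04271697998047)
[[317.99969188 239.95281925]] [[445.62516835 141.19300884]]
shift [-0.001  0.001  0.392] yaw -0.006 cur [0.4563 0.2786 0.2396] 174.5 q6 -53.1 t 9.95 F [-0.25 -0.22  0.65] open 0.0513
```

View pics/w4.png

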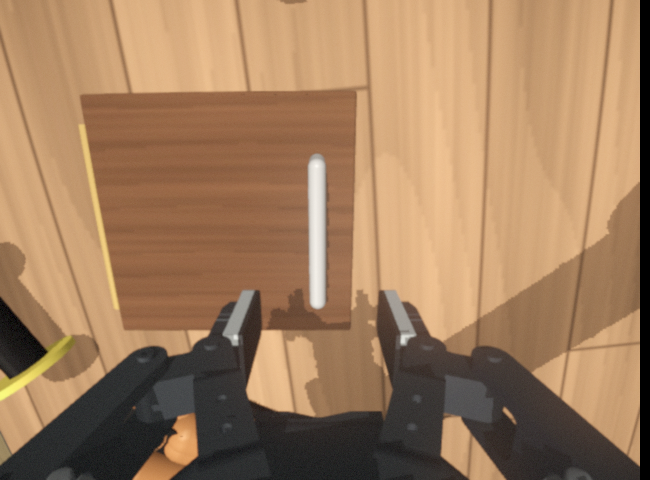

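The wrist view shows the bar from (317,155) to (317,307), lined up between the fingers; position agrees to a millimetre. Descend and grip.

arm_command --pt "0 0 0.1 0" --pt "0 0 0.2 0" --pt "0 0 0.3 0" --pt "0 0 0.36 0" --pt "0 0 0.387 0" --pt "0 0 0.387 0" --pt "0 0 0.387 0" --pt "0 0 0.387 0"

```text
time_s: 10.62
tool_pos: [0.4566, 0.2803, 0.1251]
eef_rot: [[-0.093, -0.996, 0.002], [-0.996, 0.093, 0.001], [-0.002, -0.002, -1.0]]
contact_force: [-0.0, 0.2, 0.4]
opening: 0.0514
grip_force: 0.0
```

arm_command --pt "0 0 0 0" --pt "0 0 0 0" --pt "0 0 0 0" --pt "0 0 0 0" --pt "0 0 0 0" --pt "0 0 0 0" --pt "0 0 0 0" --pt "0 0 0 0" --pt "0 0 0 0" --pt "0 0 0 0" --grip -1

```text
time_s: 11.45
tool_pos: [0.4576, 0.2803, 0.1243]
eef_rot: [[-0.093, -0.996, 0.005], [-0.996, 0.093, -0.0], [-0.0, -0.005, -1.0]]
contact_force: [6.0, -2.1, -0.4]
opening: 0.0099
grip_force: 58.4
```

```bash
python3 go.py .456 .279 .122 174.8; python3 - <<'E'
import numpy as np
from workcell import ctrl
R=np.array(ctrl.sense()["eef_rot"]);u=np.array([.9957,-.0924,0])
for t in range(5,50,5):
    a=np.radians(t);dx=-.18*np.cos(a)+.05*np.sin(a)+.18;dz=.18*np.sin(a)+.05*np.cos(a)-.05
    print(t,np.round(R.T@(u*dx+np.array([0,0,dz]))/.3,3).tolist())
E
```

```text
shift [0.005 0.005 0.007] yaw -0.003 cur [0.4576 0.2803 0.1243] 174.7 q6 -53.1 t 11.45 F [ 5.98 -2.1  -0.36] open 0.0099
5 [-0.0, -0.017, -0.052]
10 [-0.0, -0.039, -0.101]
15 [-0.0, -0.064, -0.149]
20 [-0.0, -0.094, -0.195]
25 [-0.0, -0.128, -0.237]
30 [-0.0, -0.165, -0.277]
35 [-0.0, -0.206, -0.313]
40 [-0.0, -0.249, -0.346]
45 [-0.0, -0.295, -0.374]
```

arm_command --pt "0 -0.008 -0.026 0" --pt "0 -0.017 -0.052 0" --pt "0 -0.028 -0.076 0" --pt "0 -0.039 -0.101 0" --pt "0 -0.051 -0.125 0" --pt "0 -0.064 -0.149 0" --pt "0 -0.079 -0.172 0" --pt "0 -0.094 -0.195 0" --pt "0 -0.094 -0.195 0" --pt "0 -0.094 -0.195 0" --pt "0 -0.094 -0.195 0"

```text
time_s: 12.37
tool_pos: [0.4832, 0.278, 0.182]
eef_rot: [[-0.092, -0.996, -0.0], [-0.996, 0.092, 0.001], [-0.001, 0.0, -1.0]]
contact_force: [-2.0, 4.0, -2.2]
opening: 0.0093
grip_force: 58.8
```

```bash
cat > ang.py <<'E'
from workcell import ctrl
import cv2,sys;from h import *
n=sys.argv[1];s=ctrl.read_camera("scene")
u=np.array([.9957,-.0924,0]);v=np.array([.0924,.9957,0]);H=np.array([.456,.279,.0905])+.18*u
im=s["color"].copy()
for t in map(float,sys.argv[2:]):
    a=np.radians(t);f=lambda x,z:H+u*(-x*np.cos(a)+z*np.sin(a))+np.array([0,0,x*np.sin(a)+z*np.cos(a)])
    for P in ([f(.21,.01)-.102*v,f(.21,.01)+.102*v],[f(.18,.05)-.05*v,f(.18,.05)+.05*v]):
        q=proj(s,P).astype(int).tolist();print(t,q)
        for k in q: cv2.drawMarker(im,k,(0,255,0),1,8,1)
cv2.imwrite(f"pics/{n}.png",cv2.resize(im[20:280,330:590],None,fx=2.2,fy=2.2)[:,:,::-1])
E
python3 ang.py a1 20; python3 go.py .456 .279 .122 174.8
```

```text
20.0 [[391, 127], [497, 118]]
20.0 [[427, 123], [481, 118]]
shift [0.005 0.09  0.2  ] yaw -0.002 cur [0.4831 0.2779 0.1819] 174.7 q6 -54.8 t 12.4167 F [-2.3   2.86 -1.94] open 0.01
```

View pics/a1.png

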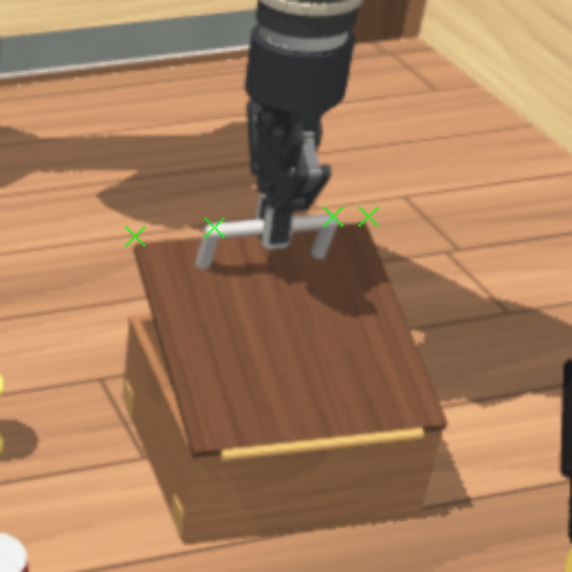

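The lid is following: bar at (215,228)–(330,222) in the crop, within a degree or two of the predicted 20° markers. Continue to 45°.

arm_command --pt "0 -0.016 -0.021 0" --pt "0 -0.034 -0.042 0" --pt "0 -0.052 -0.062 0" --pt "0 -0.071 -0.082 0" --pt "0 -0.091 -0.1 0" --pt "0 -0.112 -0.118 0" --pt "0 -0.133 -0.135 0" --pt "0 -0.155 -0.151 0" --pt "0 -0.178 -0.166 0" --pt "0 -0.201 -0.18 0" --pt "0 -0.201 -0.18 0" --pt "0 -0.201 -0.18 0" --pt "0 -0.201 -0.18 0" --pt "0 -0.201 -0.18 0" --pt "0 -0.201 -0.18 0" --pt "0 -0.201 -0.18 0"

```text
time_s: 13.75
tool_pos: [0.5418, 0.2727, 0.2387]
eef_rot: [[-0.091, -0.996, 0.0], [-0.996, 0.091, 0.003], [-0.003, 0.0, -1.0]]
contact_force: [-9.4, 2.5, 13.2]
opening: 0.0095
grip_force: 60.3
```

```bash
python3 ang.py a2 42 45 48; python3 go.py .456 .279 .122 174.8
```

```text
42.0 [[401, 106], [514, 97]]
42.0 [[439, 113], [497, 108]]
45.0 [[402, 105], [517, 95]]
45.0 [[441, 112], [500, 107]]
48.0 [[404, 103], [519, 93]]
48.0 [[443, 112], [502, 107]]
shift [0.006 0.287 0.389] yaw -0.001 cur [0.5418 0.2727 0.2387] 174.8 q6 -58.1 t 13.8 F [-9.1   2.23 12.72] open 0.0095
```

View pics/a2.png

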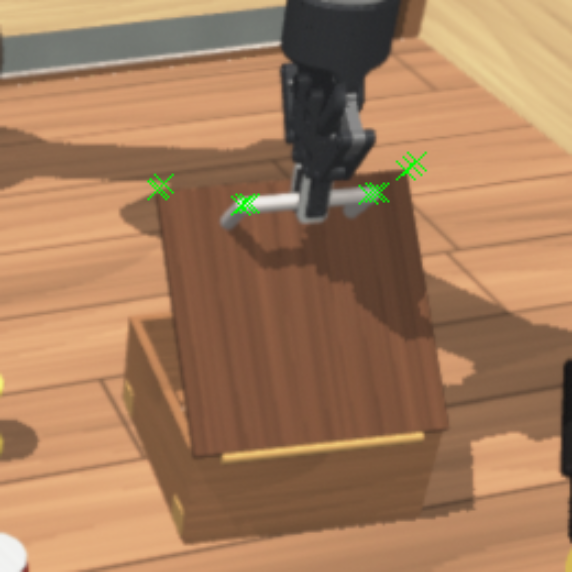

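Lid about 42–45°: its front corners at crop (160,190) and (408,172) i.e. scene (403,106),(515,98). Sharper check from the top camera.

```bash
python3 - <<'E'
from workcell import ctrl
import cv2;from h import *
s=ctrl.read_camera("top");im=s["color"][200:360,90:270].copy();im=cv2.resize(im,None,fx=3.5,fy=3.5,interpolation=2)
u=np.array([.9957,-.0924,0]);v=np.array([.0924,.9957,0]);H=np.array([.456,.279,.0905])+.18*u
for t,c in ((40,(255,0,0)),(45,(0,255,0)),(50,(0,255,255))):
    a=np.radians(t);f=lambda x,z:H+u*(-x*np.cos(a)+z*np.sin(a))+np.array([0,0,x*np.sin(a)+z*np.cos(a)])
    q=proj(s,[f(.21,.0)-.102*v,f(.21,.0)+.102*v,H-.102*v,H+.102*v]);print(t,q.round(1).tolist())
    k=((q-[90,200])*3.5).astype(int).tolist();cv2.line(im,k[0],k[1],c,1);cv2.line(im,k[2],k[3],c,1)
cv2.imwrite("pics/a3.png",im[:,:,::-1])
E
```

```text
40 [[217.2, 314.3], [103.6, 300.4], [239.8, 234.4], [140.5, 222.6]]
45 [[216.8, 307.3], [101.9, 293.2], [239.8, 234.4], [140.5, 222.6]]
50 [[216.6, 299.4], [100.5, 285.3], [239.8, 234.4], [140.5, 222.6]]
```

View pics/a3.png

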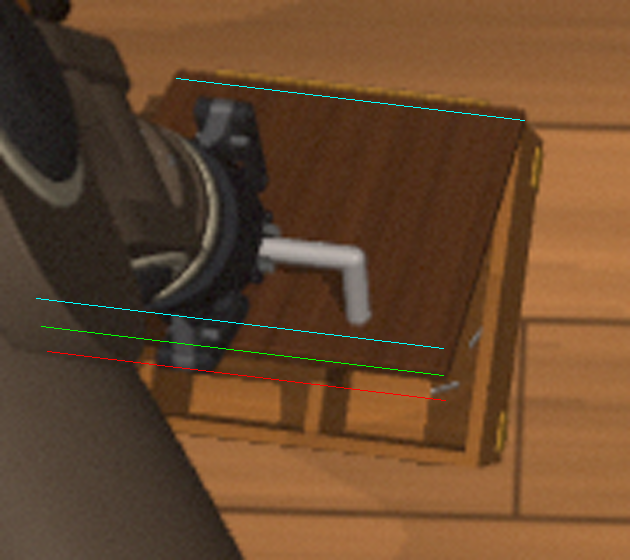

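Top view: the lid's front corner at (447,378) lies by the green 45° line's end (444,375), so the lid is at about 44°. Hold a moment, then hand in.

arm_command --pt "0 0 0 0" --pt "0 0 0 0" --pt "0 0 0 0" --pt "0 0 0 0" --pt "0 0 0 0" --pt "0 0 0 0"

```text
time_s: 14.35
tool_pos: [0.5418, 0.2727, 0.2387]
eef_rot: [[-0.091, -0.996, 0.0], [-0.996, 0.091, 0.003], [-0.003, 0.0, -1.0]]
contact_force: [-10.9, 3.5, 12.6]
opening: 0.0095
grip_force: 60.3
```

```bash
python3 look.py; python3 go.py .456 .279 .122 174.8; python3 -c "
from workcell import ctrl
print(ctrl.finish_job())"
```

```text
cup bottom row 243 col at 165.0 span 147 182
0.083 [167.52997632 245.07749956]
0.086 [167.24529269 243.70631916]
0.09 [166.86400107 241.87021915]
pan span 132 205 261
shift [0.006 0.287 0.389] yaw -0.001 cur [0.5418 0.2727 0.2387] 174.8 q6 -58.1 t 14.4 F [-10.42   1.77  13.96] open 0.0095
the job is handed in; nothing more can be done
None
```

The job is handed in at 14.4 s, with no verdict returned: the cup stands upright and released about 3 mm from the pan's centre, and the gripper is holding the lid steady at about 44°.

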